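# Index the autosampler carousel and lock it

### The arm

A 6-joint arm with a two-finger parallel gripper is mounted at the origin on the work surface. World frame = base frame: x ahead of the robot, y to its left, z up, the work surface at z = 0. Lengths are in m, angles in rad, forces in N, time in s.
With the tool pointing down it reaches from about 0.425 to 0.925 m from the base axis. Payload 12.5 kg.
Tool frame: the origin (TCP) lies midway between the tips of the shut fingers; the grasp point (between the pads) lies 19 mm behind it (robot.grip_depth is the distance from the TCP to the grasp point, in m); z points along the fingers, y is the line along which they close (so a half turn about z gives the same grasp; the last joint's range is limited). The gripper opens to 85 mm and grips with 20 to 120 N. Pads are 22 mm wide; open, the fingers measure 114 mm over their backs; the gripper's body (76 mm by 85 mm) begins 54 mm behind the grasp point. The pads swing forward as they close: fully open they stand 13 mm farther back than shut.
Start: joints at [-1.245, 0.491, 1.559, -0, 1.092, -0.106], TCP at [0.262, -0.568, 0.231] pointing down, gripper open.
Joint ranges: [-3.1, 3.1], [-0.84, 2.19], [0.05, 2.79], [-1.13, 4.28], [0.06, 2.93], [-2.69, 2.69]. Speed limits (rad/s): [2.22, 2.22, 2.79, 3.14, 3.14, 3.14].

### API

Orientations are given as a rotation vector (axis times angle).
In Python, from workcell import robot gives the robot as it stands.
- The arm moves only by the tool drive_tool, never from a script. Its argument "motion" is a list of rows, each an object of numbers: "x", "y", "z": the shift along the tool's x, y, z in m; "spin": the turn about the tool's z in degrees. A call has exactly 8 rows; each row shifts and turns the commanded pose from where the row before left it, along the tool's axes as they then stand; what a row does not reach is not made up. A row lasts 1/10 s, in which the tool goes at most 50 mm and 8.59 degrees, less where a joint would pass 70% of its speed; a pose out of reach is approached as far as the arm can. A call is refused whole if a number of a shift passes 0.05 or a number of a turn 8.59, either way. A call with a gripper value outside its range is refused whole. "hand" is the closure, from 0 (fully open) to 1 (shut), set as the call begins (left out, the last holds). The fingers move at their own pace and stop on an object; "newtons" is the grip in N (left out, the last holds). Time passes only in rows, so rows that do not move let the fingers close, or fill a call up. It gives the time, the measured TCP pose, the force, the opening and the grip force at its end, in the units of the state.
- robot.sense(): the state, without advancing time (a new reading comes with each control period).
- robot.get_image(name): name is "scene" or "top" or "wrist"; returns a dict with "frame" (384x512x3 uint8, red, green, blue), "camera_matrix" (3x3 intrinsics, pixels), "origin" and "orientation" of the camera in the world; the wrist camera has in their place "mount" (4x4, takes a point from camera to tool coordinates, whose origin is the TCP and whose axes are the flange's). Camera axes: x right, y down, z forward; pixel columns grow to the right and rows downward; lengths in m; the calibration is good to about 2 mm. A picture is of the moment at which its call begins: read the wrist's pose just before it. There is no depth.
- robot.sign_off(): hands the job in; it is judged then, once.
Trained networks look in the newest picture that a camera, given by its name, has taken for a name from the list of things; names that differ only in an ending like _2 or _b are one class to them, and where a whole thing is asked for, a point or a joint stands for the part that bears it (a point fixed in the world has none). Each returns a list of dicts, best first, with "p" (0 to 1); they miss things now and then, are a little off and sometimes report something else, mostly with a low value. They report only what shows in the picture. A call takes as long as a camera call.
- robot.recognise(name, camera): "at" ([column, row] in pixels, amid what is visible of it).
- robot.tip_of(name, camera): "at" ([column, row] in pixels: a listed point, or the origin of a listed thing).
The state is a dict: "clock": time; "joint_pos": joint angles; "joint_velocities": joint speeds; "joint_torque": joint torques, N m; "ee_pos": TCP position; "ee_rot": TCP orientation; "ft_force": force on the tool from outside, world axes, zero at the start; "torque": the same for the moment, N m; "grip_width": opening from 0.0 (shut) to 1.0 (fully open); "grip_force": force on a finger pad.
Only numpy, scipy, OpenCV 4.12 (cv2) and the standard library are available. Lean on these libraries where they do the work, as an engineer would, in place of code of your own. Each camera call takes 0.05 s, during which the arm holds its last target. There are 200 camera calls.

### The job

Turn the sample carousel by its black knob until the vial with the orange cap is at the red pointer and the carousel has clicked into its spring stop there, then swing the red lock lever down until it lies flat, fully home. The stop can be as much as 15 degrees to either side of the pointer, so feel for the click; the lever only goes flat when the carousel has clicked in. Leave the loose vials and the other things on the bench undisturbed.

Things in the scene. Friction and masses are not known exactly. Their poses are not given: they have to be found in the camera images.
- deck: fixed pale-grey autosampler deck, 300 (x) x 360 (y) x 38 mm high. Origin on the carousel's vertical axis at bench level; +y axis points from the axis to the red pointer; position and yaw (up to 0.3) vary. A teal post 24 x 26 mm, 116 mm high, at deck (-0.055, 0.157) m carries the lever.
- axis_top (a point): top of the steel hub, on the carousel's vertical axis, 72 mm above the bench. Carousel: grey disc of 120 mm radius, top face 60 mm above the bench, with five captive vials 70 mm from the axis standing to 88 mm, and an aluminium rim ring (96 to 114 mm radius, top at 66 mm) with six gaps, one outside each of six stations 60 degrees apart.
- pointer (a point): red pointer mark on the deck, 158 mm from the axis, 41 mm above the bench. The spring stop, a steel ball-ended pin (top 98 mm high), presses on the rim ring 105 mm from the axis, under the lever, and drops 4 mm into a gap. Its place round the rim is adjustable: anywhere up to 0.27 rad (about 15 degrees) either side of the pointer, not told, to be felt.
- carousel (a joint): rad: 0 when the orange-capped vial is exactly at the pointer, growing counter-clockwise from above. Starts between -1.9 and -0.9; range +-2.3. Clicks every 1.047; the wanted one lies between -0.27 and 0.27. Let go within about 0.06 of a click, the carousel is drawn in; leaving a click takes about 3 to 7 N at the knob, otherwise it turns with about 1 N.
- turn_knob (a point): middle of the grip of the upright black turning knob on the carousel, across from the orange vial and 60 mm from the axis: a fixed round post 22 mm in diameter, top 134 mm above the bench; this point is 115 mm above the bench. At carousel angle 0 it is at deck (0, -0.060).
- orange_vial (a point): top of the orange-capped amber vial (16 mm across, held in the carousel), 70 mm from the axis, 88 mm above the bench; orange patch on the disc below it.
- lock_lever (a joint): angle of the steel lock lever with the red grip, rad: 0 lying flat and home, growing as it is raised (starts raised 0.5 to 0.8). It stays where it is left; it takes 1 to 3 N at the grip to swing. If the carousel is not clicked in, it stops on the raised pin at about 0.03 to 0.13 rad; if clicked in it goes on to 0 and so locks the carousel.
- lever_hinge (a point): the lever's hinge axis (parallel to deck y), at deck (-0.055, 0.105), 103.5 mm above the bench. From here the lever runs towards deck +x: 150 mm long, 10 mm thick, 18 mm wide, the last 55 mm a red grip 26 mm wide.
- lever_grip (a point): top face of the red grip, 125 mm from the hinge along the lever; when flat at deck (0.070, 0.105), 108.5 mm above the bench.
- vial_a: loose capped sample vial (blue cap), 18 mm across, 34 mm tall, standing on the deck near its corner at deck (-0.125, -0.155); origin under its centre; leave alone
- vial_b: loose capped sample vial (white cap), 18 mm across, 34 mm tall, standing on the deck near its corner at deck (0.122, -0.152); origin under its centre; leave alone
- solvent_clear: clear solvent bottle, blue cap, 80 mm across, 170 mm tall, on the bench; origin under its centre; leave alone
- solvent_amber: amber solvent bottle, blue cap, 80 mm across, 170 mm tall, on the bench; origin under its centre; leave alone
- beaker: empty beaker, 76 mm across, 90 mm tall, on the bench; origin under its centre; leave alone
- tip_box: pipette-tip box with orange lid, 85 x 122 x 67 mm, on the bench; origin under its centre; leave alone
- driver: screwdriver lying on the bench; leave alone

How it is judged:
By the outcome, as a careful person would: the job done as asked, in the order asked, and still so for the second after the job is handed in, with the robot touching nothing.
It also fails if it takes over 64 s, if anything falls off the work surface, if the arm or the gripper's body presses on something with over 40 N, if the wrist force passes 120 N, or if a joint passes its speed limit or range.

## Working session

There is one attempt and no reset: what is moved stays moved. The work goes in short steps, Python scripts to look and compute and a tool call to move; the robot and the scene stay as the last step left them, time stands still between calls to the robot, and variables do not carry over. Pictures are saved under pics/ and viewed, at most 10 in all, crops included, and the job is handed in when it is done.

Besides the shell and the picture viewer there is one more tool, called in YAML: its name, and indented under it one key for each argument. drive_tool: Moves the arm, as the interface text tells. Its arguments: {"type":"object","properties":{"motion":{"type":"array","items":{"type":"object","properties":{"x":{"type":"number"},"y":{"type":"number"},"z":{"type":"number"},"spin":{"type":"number"}}}},"hand":{"type":"number"},"newtons":{"type":"number"}},"required":["motion"]}

```bash
mkdir -p pics; cat > h.py <<'E'
import numpy as np, cv2
from workcell import robot
from scipy.spatial.transform import Rotation as R
def ray(im,px):
    K=np.array(im["camera_matrix"]);o=np.array(im["origin"]);q=np.array(im["orientation"])
    M=q if q.shape==(3,3) else R.from_rotvec(q).as_matrix()
    d=M@np.linalg.inv(K)@np.array([px[0],px[1],1.]);return o,d
def atz(im,px,z):
    o,d=ray(im,px);return o+d*(z-o[2])/d[2]
E
python3 - <<'E'
from h import *
s=robot.sense();print({k:np.round(s[k],3) for k in s})
Z=dict(axis_top=.072,pointer=.041,turn_knob=.115,orange_vial=.088,lever_hinge=.1035,lever_grip=.15,vial_a=.038,vial_b=.038)
ims={}
for c in("scene","top"):
    im=robot.get_image(c);ims[c]=im
    if c=="scene":print(im["orientation"])
    cv2.imwrite(f"pics/{c}0.png",im["frame"][:,:,::-1])
    for n in Z:
        for r in robot.tip_of(n,c)[:2]:print(c,n,round(r["p"],2),np.round(r["at"],1),np.round(atz(im,r["at"],Z[n]),3))
cv2.imwrite("pics/both.png",cv2.resize(np.hstack([ims[c]["frame"] for c in ims])[:,:,::-1],(800,300)))
E
```

```text
{'clock': np.float64(0.0), 'joint_pos': array([-1.245,  0.492,  1.559,  0.   ,  1.092, -0.106]), 'joint_velocities': array([ 0.001, -0.001, -0.001, -0.   ,  0.   ,  0.   ]), 'joint_torque': array([-1.0000e-03, -6.1844e+01, -2.6160e+01, -0.0000e+00,  4.0000e-03,
       -0.0000e+00]), 'ee_pos': array([ 0.262, -0.567,  0.231]), 'ee_rot': array([-3.068, -0.673,  0.   ]), 'ft_force': array([ 0.252, -0.857,  0.874]), 'torque': array([0.002, 0.001, 0.014]), 'grip_force': np.float64(0.0), 'grip_width': np.float64(1.0)}
[-0.68408215 -2.76425769  0.88483207]
scene axis_top 0.97 [255.7 194.8] [ 0.546 -0.005  0.072]
scene pointer 0.78 [272.7 238.6] [0.569 0.16  0.041]
scene turn_knob 0.57 [273.8 179.2] [ 0.474 -0.008  0.115]
scene orange_vial 0.67 [238.1 202. ] [0.618 0.004 0.088]
scene orange_vial 0.48 [273.5 181.7] [ 0.469 -0.017  0.088]
scene lever_hinge 0.85 [281.8 210.2] [0.509 0.11  0.103]
scene lever_grip 0.54 [253.6 201.8] [0.591 0.065 0.15 ]
scene vial_a 0.59 [214.8 175.5] [ 0.627 -0.175  0.038]
scene vial_a 0.41 [339.8 312. ] [0.513 0.469 0.038]
scene vial_b 0.59 [214.8 175.5] [ 0.627 -0.175  0.038]
scene vial_b 0.41 [339.8 312. ] [0.513 0.469 0.038]
top axis_top 0.8 [277.  191.2] [ 0.535 -0.015  0.072]
top pointer 0.63 [232.3 178.2] [0.591 0.158 0.041]
top turn_knob 0.68 [271.6 206. ] [0.474 0.006 0.115]
top orange_vial 0.63 [269.9 169.2] [0.617 0.012 0.088]
top lever_hinge 0.87 [242.4 196.4] [0.511 0.115 0.103]
top vial_a 0.41 [320.5 171.5] [ 0.617 -0.187  0.038]
top vial_a 0.39 [307.7 230.4] [ 0.387 -0.133  0.038]
top vial_b 0.41 [320.5 171.5] [ 0.617 -0.187  0.038]
top vial_b 0.39 [307.7 230.4] [ 0.387 -0.133  0.038]
```

View pics/top0.png

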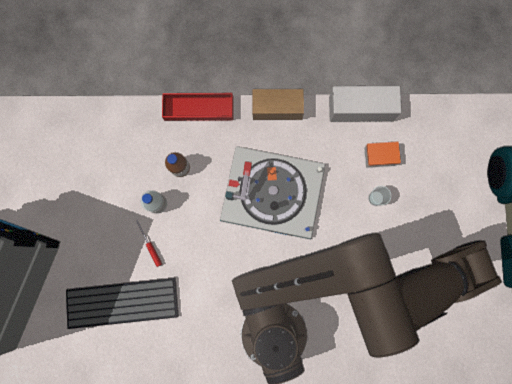

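View pics/scene0.png

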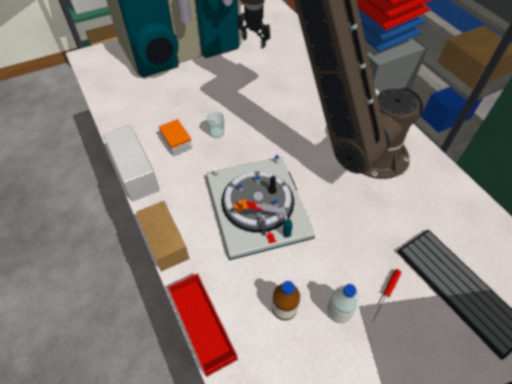

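The top view shows the deck near (273,190), with the knob at (271,206) and the orange vial at (270,169). The scene view agrees, with the lever raised over the disc. I'll move above it for a close look.

```bash
cat >> h.py <<'E'
def tool(s=None):
    s=s or robot.sense();return np.array(s["ee_pos"]),R.from_rotvec(s["ee_rot"]).as_matrix()
def wrist():
    p,M=tool();im=robot.get_image("wrist");T=np.array(im["mount"]);im["origin"]=p+M@T[:3,3];im["orientation"]=M@T[:3,:3];return im
def to(target):
    p,M=tool();return M.T@(np.array(target)-p)
E
python3 - <<'E'
from h import *
from scipy.optimize import least_squares
D=np.array([[0,0],[0,.158],[-.055,.105],[-.125,-.155],[.122,-.152]])
W=np.array([[.540,-.010],[.580,.159],[.510,.112],[.387,-.133],[.620,-.181]])
f=lambda v:(D@np.array([[np.cos(v[2]),np.sin(v[2])],[-np.sin(v[2]),np.cos(v[2])]])+v[:2]-W).ravel()
r=least_squares(f,[.54,0,-.2]);print(r.x,r.fun.round(3))
im=wrist();print(np.array(im["mount"]).round(3),np.array(im["camera_matrix"]).round(0))
print(to([.46,-.02,.36]).round(3),tool()[1].round(2))
E
```

```text
[ 0.54068243 -0.00463535 -0.22692071] [ 0.001  0.005 -0.004 -0.01   0.001 -0.002 -0.003  0.005  0.005  0.001]
[[-0.    -0.964 -0.266  0.066]
 [ 1.     0.    -0.001 -0.   ]
 [ 0.001 -0.266  0.964 -0.143]
 [ 0.     0.     0.     1.   ]] [[337.   0. 258.]
 [  0. 337. 193.]
 [  0.   0.   1.]]
[ 0.409 -0.414 -0.129] [[ 0.91  0.42  0.  ]
 [ 0.42 -0.91 -0.  ]
 [-0.    0.   -1.  ]]
```

drive_tool:
  motion:
    - {"x": 0.03, "y": -0.024, "z": -0.02}
    - {"x": 0.032, "y": -0.024, "z": -0.02}
    - {"x": 0.032, "y": -0.024, "z": -0.02}
    - {"x": 0.032, "y": -0.024, "z": -0.02}
    - {"x": 0.032, "y": -0.024, "z": -0.02}
    - {"x": 0.032, "y": -0.024, "z": -0.02}
    - {"x": 0.032, "y": -0.024, "z": -0.01}
    - {"x": 0.032, "y": -0.024}

```text
schema error: expected keys x, y, z, spin
```

drive_tool:
  motion:
    - {"x": 0.034, "y": -0.024}
    - {"x": 0.034, "y": -0.024}
    - {"x": 0.034, "y": -0.024}
    - {"x": 0.034, "y": -0.024}
    - {"x": 0.034, "y": -0.024}
    - {"x": 0.034, "y": -0.024}
    - {"x": 0.032, "y": -0.024}
    - {"x": 0.032, "y": -0.024}

```text
schema error: expected keys x, y, z, spin
```

drive_tool:
  motion:
    - {"spin": 8}
    - {"spin": 8}
    - {}
    - {}
    - {}
    - {}
    - {}
    - {}

```text
schema error: expected keys x, y, z, spin
```

```bash
cat > look.py <<'E'
from h import *
import sys
Z=dict(axis_top=.072,pointer=.041,turn_knob=.115,orange_vial=.088,lever_hinge=.1035,lever_grip=.17,vial_a=.038,vial_b=.038)
s=robot.sense();print(s["clock"],s["ee_pos"],s["joint_pos"])
im=wrist();cv2.imwrite(f"pics/{sys.argv[1]}.png",im["frame"][:,:,::-1])
for n in Z:
    for r in robot.tip_of(n,"wrist")[:2]:print(n,round(r["p"],2),np.round(r["at"],1),np.round(atz(im,r["at"],Z[n]),4))
E
python3 look.py w1
```

```text
0.95 [ 0.26159833 -0.56763414  0.23132985] [-1.24457744e+00  4.90898110e-01  1.55889497e+00 -1.87637631e-05
  1.09171589e+00 -1.05627089e-01]
```

View pics/w1.png

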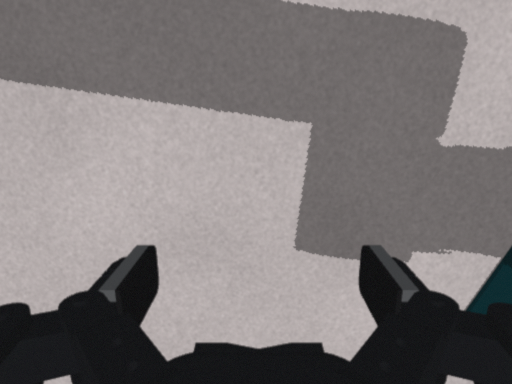

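The moves were refused because every key is required, so this picture only shows empty bench. Note that the wrist camera sees the area in front of the fingers, in the tool +x direction.

drive_tool:
  motion:
    - {"x": 0.03, "y": -0.024, "z": -0.02, "spin": 0}
    - {"x": 0.032, "y": -0.024, "z": -0.02, "spin": 0}
    - {"x": 0.032, "y": -0.024, "z": -0.02, "spin": 0}
    - {"x": 0.032, "y": -0.024, "z": -0.02, "spin": 0}
    - {"x": 0.032, "y": -0.024, "z": -0.02, "spin": 0}
    - {"x": 0.032, "y": -0.024, "z": -0.02, "spin": 0}
    - {"x": 0.032, "y": -0.024, "z": -0.01, "spin": 0}
    - {"x": 0.032, "y": -0.024, "z": 0, "spin": 0}

```text
clock: 2.2
ee_pos: [0.4127, -0.2857, 0.363]
ee_rot: [3.066, 0.672, 0.003]
ft_force: [-0.2, -0.4, 0.7]
grip_width: 1.001
grip_force: 0.0
```

drive_tool:
  motion:
    - {"x": 0.034, "y": -0.024, "z": 0, "spin": 0}
    - {"x": 0.034, "y": -0.024, "z": 0, "spin": 0}
    - {"x": 0.034, "y": -0.024, "z": 0, "spin": 0}
    - {"x": 0.034, "y": -0.024, "z": 0, "spin": 0}
    - {"x": 0.034, "y": -0.024, "z": 0, "spin": 0}
    - {"x": 0.034, "y": -0.024, "z": 0, "spin": 0}
    - {"x": 0, "y": 0, "z": 0, "spin": 8}
    - {"x": 0, "y": 0, "z": 0, "spin": 8}

```text
clock: 3.0
ee_pos: [0.5373, -0.0695, 0.3611]
ee_rot: [-3.133, -0.235, 0.0]
ft_force: [-0.5, -0.1, 0.4]
grip_width: 0.998
grip_force: 0.0
```

```bash
python3 look.py w2
```

```text
3.0 [ 0.53732414 -0.06945441  0.36108909] [-2.50441252e-01  2.61520738e-01  1.56913826e+00 -8.84710276e-05
  1.31120439e+00  1.17086505e+00]
axis_top 0.67 [204.6 139.5] [0.5443 0.0011 0.072 ]
axis_top 0.63 [472.7 190.6] [ 0.5302 -0.3575  0.072 ]
pointer 0.58 [ 95.2 100.2] [0.57   0.1543 0.041 ]
turn_knob 0.84 [198.9 192.6] [ 0.4863 -0.0049  0.115 ]
orange_vial 0.62 [205.   86.5] [0.6083 0.005  0.088 ]
orange_vial 0.59 [350.4  97.3] [ 0.6218 -0.1669  0.088 ]
lever_grip 0.77 [86.7 69.8] [0.6056 0.1031 0.17  ]
lever_grip 0.41 [346.3  96.4] [ 0.6183 -0.1417  0.17  ]
vial_a 0.78 [350.3  96.6] [ 0.6249 -0.1794  0.038 ]
vial_a 0.47 [281.5 253. ] [ 0.3876 -0.1269  0.038 ]
vial_b 0.78 [350.3  96.6] [ 0.6249 -0.1794  0.038 ]
vial_b 0.47 [281.5 253. ] [ 0.3876 -0.1269  0.038 ]
```

View pics/w2.png

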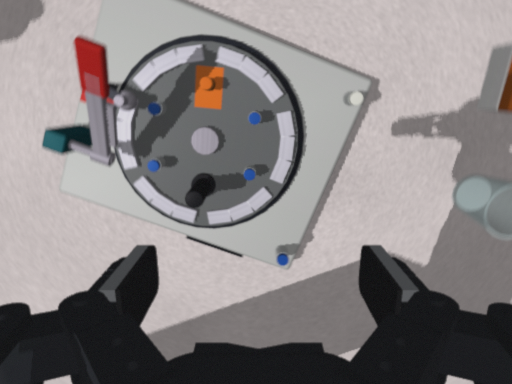

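The close view shows the hub at (205,141), orange cap at (207,83), knob top at (195,198), spring pin top at (120,100), and deck corners at (377,78), (292,267) and (62,190).

```bash
cat > fit.py <<'E'
from h import *
from scipy.optimize import least_squares
im=wrist()
P=[((205,141),.072,(0,0)),((377,78),.038,(.15,-.18)),((292,267),.038,(-.15,-.18)),((62,190),.038,(-.15,.18)),((356,98),.072,(.122,-.152)),((283,259),.072,(-.125,-.155))]
W=np.array([atz(im,p,z)[:2] for p,z,_ in P]);D=np.array([d for *_,d in P])
c=lambda v:np.array([[np.cos(v[2]),np.sin(v[2])],[-np.sin(v[2]),np.cos(v[2])]])
r=least_squares(lambda v:(D@c(v)+v[:2]-W).ravel(),[.54,0,-.2],loss='soft_l1',f_scale=.004);v=r.x
print(v,r.fun.reshape(-1,2).round(4))
for n,p,z in[("pin",(120,100),.1),("orange",(207,83),.088),("knob",(195,198),.134)]:
    w=atz(im,p,z)[:2]; d=(w-v[:2])@c(v).T; print(n,w.round(4),d.round(4),np.hypot(*d),np.arctan2(d[1],d[0]))
print(R.from_matrix(tool()[1]).as_euler('zyx').round(3))
E
python3 fit.py
```

```text
[ 0.54484331 -0.00385721 -0.20936381] [[ 0.003  -0.0027]
 [ 0.0009 -0.001 ]
 [-0.0062  0.0002]
 [-0.0008  0.0052]
 [ 0.0098  0.0014]
 [-0.004  -0.0016]]
pin [0.5777 0.0974] [0.0111 0.1058] 0.10640578949928363 1.466402063846566
orange [0.6119 0.0019] [0.0644 0.0195] 0.06730973495007284 0.2945544217248833
knob [ 0.4843 -0.0056] [-0.0589 -0.0143] 0.06060219550601865 -2.90326401861292
[-0.153  0.     3.141]
```

drive_tool:
  motion:
    - {"x": 0, "y": 0, "z": 0, "spin": 6}
    - {"x": -0.012, "y": -0.017, "z": 0.03, "spin": 0}
    - {"x": -0.012, "y": -0.017, "z": 0.03, "spin": 0}
    - {"x": -0.012, "y": -0.017, "z": 0.03, "spin": 0}
    - {"x": -0.0127, "y": -0.016, "z": 0.03, "spin": 0}
    - {"x": 0, "y": 0, "z": 0.03, "spin": 0}
    - {"x": 0, "y": 0, "z": 0.03, "spin": 0}
    - {"x": 0, "y": 0, "z": 0, "spin": 0}

```text
clock: 4.3
ee_pos: [0.4837, -0.006, 0.1787]
ee_rot: [-3.14, -0.076, 0.008]
ft_force: [0.2, 0.1, -0.2]
grip_width: 0.999
grip_force: 0.0
```

```bash
python3 look.py w3|head -20; python3 -c "
from h import *
print(to([.485,-.005,.1]).round(4),tool()[1].round(3)[:,0])"
```

```text
4.3 [ 0.4836785  -0.00601443  0.17872316] [-1.49037178e-01  3.63625276e-01  1.95541324e+00 -1.50256384e-04
  8.27990385e-01  1.37336545e+00]
axis_top 0.83 [255.  111.8] [ 0.5409 -0.0007  0.072 ]
turn_knob 0.94 [251.3 206.2] [ 0.4836 -0.0014  0.115 ]
lever_hinge 0.77 [ 70.9 153.1] [0.5103 0.1173 0.1035]
vial_a 0.78 [494.4   6.6] [ 0.6253 -0.1771  0.038 ]
vial_b 0.78 [494.4   6.6] [ 0.6253 -0.1771  0.038 ]
[-0.0004 -0.0013  0.082 ] [0.999 0.048 0.001]
```

View pics/w3.png

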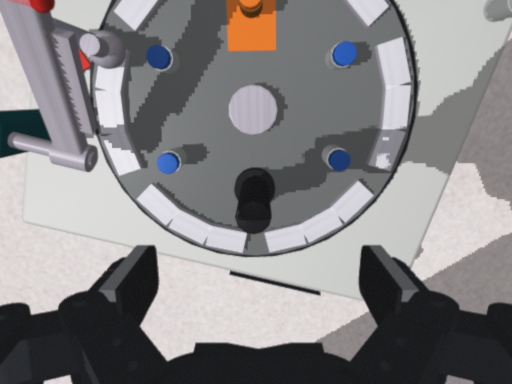

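The knob top is at (254,215), centred between the fingers; the hub is at (252,110) and the pin ball at (97,43). Next I go down and grip.

drive_tool:
  motion:
    - {"x": 0, "y": -0.002, "z": 0.03, "spin": 0}
    - {"x": 0, "y": -0.001, "z": 0.03, "spin": 0}
    - {"x": 0, "y": 0, "z": 0.018, "spin": 0}
    - {"x": 0, "y": 0, "z": 0, "spin": 0}
    - {"x": 0, "y": 0, "z": 0, "spin": 0}
    - {"x": 0, "y": 0, "z": 0, "spin": 0}
    - {"x": 0, "y": 0, "z": 0, "spin": 0}
    - {"x": 0, "y": 0, "z": 0, "spin": 0}

```text
clock: 5.55
ee_pos: [0.4853, -0.0033, 0.104]
ee_rot: [3.14, 0.075, 0.002]
ft_force: [-0.5, 0.9, -0.3]
grip_width: 1.004
grip_force: 0.0
```

drive_tool:
  motion:
    - {"x": 0, "y": 0, "z": 0, "spin": 0}
    - {"x": 0, "y": 0, "z": 0, "spin": 0}
    - {"x": 0, "y": 0, "z": 0, "spin": 0}
    - {"x": 0, "y": 0, "z": 0, "spin": 0}
    - {"x": 0, "y": 0, "z": 0, "spin": 0}
    - {"x": 0, "y": 0, "z": 0, "spin": 0}
    - {"x": 0, "y": 0, "z": 0, "spin": 0}
    - {"x": 0, "y": 0, "z": 0, "spin": 0}
  hand: 1
  newtons: 25

```text
clock: 6.35
ee_pos: [0.4849, -0.0031, 0.1034]
ee_rot: [-3.141, -0.075, -0.0]
ft_force: [-1.8, 2.4, 4.3]
grip_width: 0.246
grip_force: 25.4
```

drive_tool:
  motion:
    - {"x": 0.0002, "y": 0.0052, "z": 0, "spin": -5}
    - {"x": 0.0002, "y": 0.0052, "z": 0, "spin": -5}
    - {"x": 0.0002, "y": 0.0052, "z": 0, "spin": -5}
    - {"x": 0.0002, "y": 0.0052, "z": 0, "spin": -5}
    - {"x": 0.0002, "y": 0.0052, "z": 0, "spin": -5}
    - {"x": 0.0002, "y": 0.0052, "z": 0, "spin": -5}
    - {"x": 0, "y": 0, "z": 0, "spin": 0}
    - {"x": 0, "y": 0, "z": 0, "spin": 0}

```text
clock: 7.15
ee_pos: [0.4953, -0.0327, 0.1034]
ee_rot: [3.013, 0.886, 0.004]
ft_force: [4.1, 3.8, -0.2]
grip_width: 0.25
grip_force: 25.6
```

```bash
cat > st.py <<'E'
from h import *
s=robot.sense();p,M=tool(s);a=np.array([.5425,-.001]);d=p[:2]-a
print("t",s["clock"],"car",np.arctan2(d[1],d[0])+.209+np.pi/2,"r",np.hypot(*d),"ftool",(M.T@np.array(s["ft_force"])).round(2),"yaw",np.arctan2(M[1,0],M[0,0]).round(3),"z",p[2])
E
python3 st.py
```

```text
t 7.15 car -0.7705733905820686 r 0.05680018334952192 ftool [ 5.48 -0.97  0.24] yaw 0.572 z 0.1034286506072408
```

drive_tool:
  motion:
    - {"x": 0.0007, "y": 0.0052, "z": 0, "spin": -5}
    - {"x": 0.0006, "y": 0.0052, "z": 0, "spin": -5}
    - {"x": 0.0002, "y": 0.0052, "z": 0, "spin": -5}
    - {"x": 0.0002, "y": 0.0052, "z": 0, "spin": -5}
    - {"x": 0.0002, "y": 0.0052, "z": 0, "spin": -5}
    - {"x": 0, "y": 0, "z": 0, "spin": 0}
    - {"x": 0, "y": 0, "z": 0, "spin": 0}
    - {"x": 0, "y": 0, "z": 0, "spin": 0}

```text
clock: 7.95
ee_pos: [0.5143, -0.05, 0.1034]
ee_rot: [2.75, 1.516, 0.004]
ft_force: [6.0, 7.0, 0.4]
grip_width: 0.247
grip_force: 25.6
```

```bash
python3 st.py
```

```text
t 7.95 car -0.31350861277388375 r 0.05654040341302096 ftool [ 9.09  1.32 -0.42] yaw 1.008 z 0.10342036224663878
```

drive_tool:
  motion:
    - {"x": 0.001, "y": 0, "z": 0, "spin": 0}
    - {"x": 0.0005, "y": 0.0016, "z": 0, "spin": -1.5}
    - {"x": 0, "y": 0, "z": 0, "spin": 0}
    - {"x": 0, "y": 0.0016, "z": 0, "spin": -1.5}
    - {"x": 0, "y": 0, "z": 0, "spin": 0}
    - {"x": 0, "y": 0, "z": 0, "spin": 0}
    - {"x": 0, "y": 0, "z": 0, "spin": 0}
    - {"x": 0, "y": 0, "z": 0, "spin": 0}

```text
clock: 8.75
ee_pos: [0.5169, -0.0512, 0.1034]
ee_rot: [2.71, 1.588, 0.0]
ft_force: [-0.2, -4.7, 4.5]
grip_width: 0.252
grip_force: 26.0
```

```bash
python3 st.py
```

```text
t 8.75 car -0.26352882509209996 r 0.0563558710503478 ftool [-4.21  2.09 -4.54] yaw 1.06 z 0.10341664883931002
```

drive_tool:
  motion:
    - {"x": 0, "y": 0.0016, "z": 0, "spin": -1.5}
    - {"x": 0, "y": 0, "z": 0, "spin": 0}
    - {"x": 0, "y": 0.0016, "z": 0, "spin": -1.5}
    - {"x": 0, "y": 0, "z": 0, "spin": 0}
    - {"x": 0, "y": 0, "z": 0, "spin": 0}
    - {"x": 0, "y": 0, "z": 0, "spin": 0}
    - {"x": 0, "y": 0, "z": 0, "spin": 0}
    - {"x": 0, "y": 0, "z": 0, "spin": 0}

```text
clock: 9.55
ee_pos: [0.5198, -0.0526, 0.1034]
ee_rot: [2.668, 1.658, 0.001]
ft_force: [1.7, -5.5, 4.8]
grip_width: 0.249
grip_force: 26.0
```

```bash
python3 st.py
```

```text
t 9.55 car -0.20559696298761465 r 0.05632842018857489 ftool [-4.21  4.01 -4.81] yaw 1.112 z 0.10339136559897955
```

drive_tool:
  motion:
    - {"x": 0, "y": 0.0016, "z": 0, "spin": -1.5}
    - {"x": 0, "y": 0, "z": 0, "spin": 0}
    - {"x": 0, "y": 0.0016, "z": 0, "spin": -1.5}
    - {"x": 0, "y": 0, "z": 0, "spin": 0}
    - {"x": 0, "y": 0, "z": 0, "spin": 0}
    - {"x": 0, "y": 0, "z": 0, "spin": 0}
    - {"x": 0, "y": 0, "z": 0, "spin": 0}
    - {"x": 0, "y": 0, "z": 0, "spin": 0}

```text
clock: 10.35
ee_pos: [0.5227, -0.0538, 0.1034]
ee_rot: [2.623, 1.727, 0.001]
ft_force: [2.2, -3.0, 5.9]
grip_width: 0.246
grip_force: 26.0
```

```bash
python3 st.py
```

```text
t 10.35 car -0.14914429197298373 r 0.05635303511835389 ftool [-1.87  3.22 -5.9 ] yaw 1.165 z 0.10339671345891123
```

drive_tool:
  motion:
    - {"x": 0, "y": 0.0016, "z": 0, "spin": -1.5}
    - {"x": 0, "y": 0, "z": 0, "spin": 0}
    - {"x": 0, "y": 0.0016, "z": 0, "spin": -1.5}
    - {"x": 0, "y": 0, "z": 0, "spin": 0}
    - {"x": 0, "y": 0, "z": 0, "spin": 0}
    - {"x": 0, "y": 0, "z": 0, "spin": 0}
    - {"x": 0, "y": 0, "z": 0, "spin": 0}
    - {"x": 0, "y": 0, "z": 0, "spin": 0}

```text
clock: 11.15
ee_pos: [0.5243, -0.0542, 0.1033]
ee_rot: [-2.576, -1.794, 0.002]
ft_force: [-3.7, 1.8, 9.5]
grip_width: 0.251
grip_force: 26.5
```

```bash
python3 st.py
```

```text
t 11.15 car -0.11982595077780878 r 0.0562508625109267 ftool [ 0.4  -4.12 -9.44] yaw 1.216 z 0.10333450113854627
```

drive_tool:
  motion:
    - {"x": 0, "y": 0.0011, "z": 0, "spin": -1}
    - {"x": 0, "y": 0, "z": 0, "spin": 0}
    - {"x": 0, "y": 0.0011, "z": 0, "spin": -1}
    - {"x": 0, "y": 0, "z": 0, "spin": 0}
    - {"x": 0, "y": 0, "z": 0, "spin": 0}
    - {"x": 0, "y": 0, "z": 0, "spin": 0}
    - {"x": 0, "y": 0, "z": 0, "spin": 0}
    - {"x": 0, "y": 0, "z": 0, "spin": 0}

```text
clock: 11.95
ee_pos: [0.5268, -0.055, 0.1033]
ee_rot: [-2.545, -1.839, 0.001]
ft_force: [-1.8, 2.0, 8.0]
grip_width: 0.249
grip_force: 26.4
```

```bash
python3 st.py
```

```text
t 11.95 car -0.07437426355335175 r 0.056291300550443846 ftool [ 1.36 -2.33 -8.01] yaw 1.252 z 0.10333916426805134
```

drive_tool:
  motion:
    - {"x": 0, "y": -0.0016, "z": 0, "spin": 1.5}
    - {"x": 0, "y": 0, "z": 0, "spin": 0}
    - {"x": 0, "y": -0.0016, "z": 0, "spin": 1.5}
    - {"x": 0, "y": 0, "z": 0, "spin": 0}
    - {"x": 0, "y": 0, "z": 0, "spin": 0}
    - {"x": 0, "y": 0, "z": 0, "spin": 0}
    - {"x": 0, "y": 0, "z": 0, "spin": 0}
    - {"x": 0, "y": 0, "z": 0, "spin": 0}

```text
clock: 12.75
ee_pos: [0.5239, -0.0541, 0.1033]
ee_rot: [-2.592, -1.772, 0.001]
ft_force: [-0.9, 0.4, 7.8]
grip_width: 0.252
grip_force: 26.3
```

```bash
python3 st.py
```

```text
t 12.75 car -0.12877261994501188 r 0.05627456428013421 ftool [ 0.01 -0.99 -7.78] yaw 1.199 z 0.10334741206752739
```

drive_tool:
  motion:
    - {"x": 0, "y": 0, "z": 0, "spin": 0}
    - {"x": 0, "y": 0, "z": 0, "spin": 0}
    - {"x": 0, "y": 0, "z": 0, "spin": 0}
    - {"x": 0, "y": 0, "z": 0, "spin": 0}
    - {"x": 0, "y": 0, "z": 0, "spin": 0}
    - {"x": 0, "y": 0, "z": 0, "spin": 0}
    - {"x": 0, "y": 0, "z": -0.03, "spin": 0}
    - {"x": 0, "y": 0, "z": -0.03, "spin": 0}
  hand: 0

```text
clock: 13.55
ee_pos: [0.524, -0.0546, 0.1635]
ee_rot: [-2.592, -1.773, 0.002]
ft_force: [0.0, -0.6, 0.3]
grip_width: 1.002
grip_force: 0.0
```

drive_tool:
  motion:
    - {"x": 0, "y": 0, "z": -0.04, "spin": 0}
    - {"x": 0, "y": 0, "z": -0.04, "spin": 0}
    - {"x": 0, "y": 0, "z": -0.03, "spin": 0}
    - {"x": 0, "y": 0, "z": -0.02, "spin": 0}
    - {"x": 0, "y": 0, "z": 0, "spin": 0}
    - {"x": 0, "y": 0, "z": 0, "spin": 0}
    - {"x": 0, "y": 0, "z": 0, "spin": 0}
    - {"x": 0, "y": 0, "z": 0, "spin": 0}

```text
clock: 14.35
ee_pos: [0.5242, -0.0546, 0.2922]
ee_rot: [-2.592, -1.773, 0.002]
ft_force: [-0.0, 0.1, 0.1]
grip_width: 1.004
grip_force: 0.0
```

```bash
python3 look.py w4; python3 st.py
```

```text
14.35 [ 0.52415226 -0.05461334  0.2922033 ] [-2.29171869e-01  2.90836028e-01  1.71261647e+00 -5.69790092e-05
  1.13997949e+00  1.41946087e-01]
axis_top 0.59 [256.2 108. ] [0.5421 0.0015 0.072 ]
turn_knob 0.57 [256.7 174.1] [ 0.5206 -0.0558  0.115 ]
orange_vial 0.87 [250.8  32.6] [0.5627 0.0679 0.088 ]
vial_a 0.85 [185.3 248.4] [ 0.3934 -0.1286  0.038 ]
vial_a 0.77 [368.6 218.5] [ 0.6234 -0.1744  0.038 ]
vial_b 0.85 [185.3 248.4] [ 0.3934 -0.1286  0.038 ]
vial_b 0.77 [368.6 218.5] [ 0.6234 -0.1744  0.038 ]
t 14.8 car -0.11601741725574821 r 0.056616261071866465 ftool [-0.56  0.34  0.87] yaw 1.2 z 0.29325359778068016
```

View pics/w4.png

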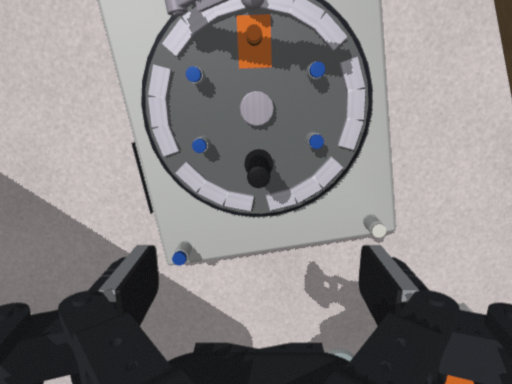

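The picture shows the orange vial at (254,35) and a rim gap above it at the pin, near (253,2). It looks clicked in. Next is the lever, with shut fingers and tool y turned along it.

drive_tool:
  motion:
    - {"x": 0, "y": 0, "z": 0, "spin": -5}
    - {"x": 0, "y": 0, "z": 0, "spin": -4.3}
    - {"x": 0.041, "y": 0.008, "z": 0, "spin": 0}
    - {"x": 0.041, "y": 0.008, "z": 0, "spin": 0}
    - {"x": 0.041, "y": 0.008, "z": 0, "spin": 0}
    - {"x": 0.041, "y": 0.007, "z": 0, "spin": 0}
    - {"x": 0, "y": 0, "z": 0.025, "spin": 0}
    - {"x": 0, "y": 0, "z": 0.02, "spin": 0}
  hand: 1

```text
clock: 15.6
ee_pos: [0.5888, 0.1007, 0.2473]
ee_rot: [2.439, 1.98, 0.0]
ft_force: [-0.8, -0.8, 0.6]
grip_width: 0.003
grip_force: 0.0
```

```bash
cat > lv.py <<'E'
from h import *
s=robot.sense();p,M=tool(s);d=p[:2]-np.array([.5103,.1164]);e=np.array([.978,-.2075]);n=np.array([.2075,.978])
print("t",s["clock"],"s",(d@e).round(4),"lat",(d@n).round(4),"z",p[2].round(4),"f",np.round(s["ft_force"],1),"ty",M[:2,1].round(3),"w",s["grip_width"])
E
python3 lv.py; python3 - <<'E'
from h import *
im=robot.get_image("scene");cv2.imwrite("pics/s2.png",cv2.resize(im["frame"][130:270,170:350,::-1],None,fx=4,fy=4))
E
```

```text
t 15.6 s 0.08 lat 0.0009 z 0.2473 f [-0.8 -0.8  0.6] ty [ 0.979 -0.205] w 0.0025009406268280254
```

View pics/s2.png

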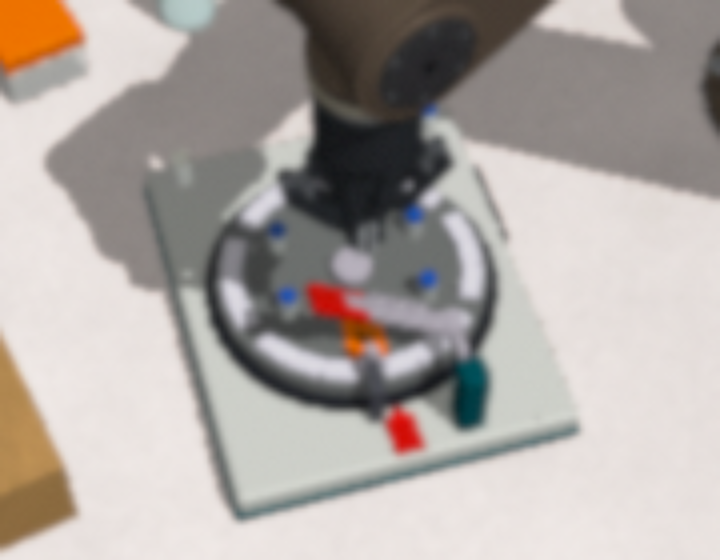

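The scene crop shows the gap at the pin, near (372,365), and the fingertips above the raised lever. I'll push down.

drive_tool:
  motion:
    - {"x": 0, "y": 0.001, "z": 0.01, "spin": 0}
    - {"x": 0, "y": 0.001, "z": 0.01, "spin": 0}
    - {"x": 0, "y": 0.0015, "z": 0.008, "spin": 0}
    - {"x": 0, "y": 0.0015, "z": 0.008, "spin": 0}
    - {"x": 0, "y": 0.002, "z": 0.008, "spin": 0}
    - {"x": 0, "y": 0.002, "z": 0.008, "spin": 0}
    - {"x": 0, "y": 0.002, "z": 0.008, "spin": 0}
    - {"x": 0, "y": 0.002, "z": 0.008, "spin": 0}

```text
clock: 16.45
ee_pos: [0.6016, 0.0966, 0.1797]
ee_rot: [2.441, 1.978, 0.0]
ft_force: [-0.5, -0.8, 1.0]
grip_width: -0.001
grip_force: 0.3
```

drive_tool:
  motion:
    - {"x": 0, "y": 0.003, "z": 0.007, "spin": 0}
    - {"x": 0, "y": 0.003, "z": 0.007, "spin": 0}
    - {"x": 0, "y": 0.003, "z": 0.007, "spin": 0}
    - {"x": 0, "y": 0.003, "z": 0.007, "spin": 0}
    - {"x": 0, "y": 0.002, "z": 0.007, "spin": 0}
    - {"x": 0, "y": 0.002, "z": 0.007, "spin": 0}
    - {"x": 0, "y": 0.001, "z": 0.006, "spin": 0}
    - {"x": 0, "y": 0, "z": 0, "spin": 0}

```text
clock: 17.25
ee_pos: [0.6178, 0.0931, 0.1313]
ee_rot: [-2.44, -1.977, 0.002]
ft_force: [-0.6, 0.5, -1.0]
grip_width: -0.003
grip_force: 0.0
```

```bash
python3 lv.py
```

```text
t 17.25 s 0.1099 lat -0.0005 z 0.1313 f [-0.6  0.5 -1. ] ty [ 0.978 -0.207] w -0.003356868893978955
```

drive_tool:
  motion:
    - {"x": 0, "y": 0.001, "z": 0.005, "spin": 0}
    - {"x": 0, "y": 0.001, "z": 0.005, "spin": 0}
    - {"x": 0, "y": 0.001, "z": 0.005, "spin": 0}
    - {"x": 0, "y": 0, "z": 0.004, "spin": 0}
    - {"x": 0, "y": 0, "z": 0, "spin": 0}
    - {"x": 0, "y": 0, "z": 0, "spin": 0}
    - {"x": 0, "y": 0, "z": 0, "spin": 0}
    - {"x": 0, "y": 0, "z": 0, "spin": 0}

```text
clock: 18.05
ee_pos: [0.6211, 0.0925, 0.1135]
ee_rot: [2.441, 1.978, 0.0]
ft_force: [0.1, 0.7, 0.2]
grip_width: 0.003
grip_force: 0.0
```

drive_tool:
  motion:
    - {"x": 0, "y": 0, "z": 0.001, "spin": 0}
    - {"x": 0, "y": 0, "z": 0.001, "spin": 0}
    - {"x": 0, "y": 0, "z": 0.001, "spin": 0}
    - {"x": 0, "y": 0, "z": 0, "spin": 0}
    - {"x": 0, "y": 0, "z": 0, "spin": 0}
    - {"x": 0, "y": 0, "z": 0, "spin": 0}
    - {"x": 0, "y": 0, "z": 0, "spin": 0}
    - {"x": 0, "y": 0, "z": 0, "spin": 0}

```text
clock: 18.85
ee_pos: [0.621, 0.0925, 0.1103]
ee_rot: [2.441, 1.978, -0.0]
ft_force: [0.6, 0.4, 0.3]
grip_width: -0.001
grip_force: 0.0
```

```bash
python3 lv.py
```

```text
t 18.85 s 0.1132 lat -0.0004 z 0.1103 f [0.6 0.4 0.3] ty [ 0.978 -0.207] w -0.0007563595652868044
```

drive_tool:
  motion:
    - {"x": 0, "y": 0, "z": 0.001, "spin": 0}
    - {"x": 0, "y": 0, "z": 0.001, "spin": 0}
    - {"x": 0, "y": 0, "z": 0, "spin": 0}
    - {"x": 0, "y": 0, "z": 0, "spin": 0}
    - {"x": 0, "y": 0, "z": 0, "spin": 0}
    - {"x": 0, "y": 0, "z": 0, "spin": 0}
    - {"x": 0, "y": 0, "z": 0, "spin": 0}
    - {"x": 0, "y": 0, "z": 0, "spin": 0}

```text
clock: 19.65
ee_pos: [0.6211, 0.0925, 0.1085]
ee_rot: [2.44, 1.978, 0.0]
ft_force: [-0.3, 0.1, 4.2]
grip_width: 0.0
grip_force: 2.7
```

drive_tool:
  motion:
    - {"x": 0, "y": 0, "z": 0.001, "spin": 0}
    - {"x": 0, "y": 0, "z": 0, "spin": 0}
    - {"x": 0, "y": 0, "z": 0, "spin": 0}
    - {"x": 0, "y": 0, "z": 0, "spin": 0}
    - {"x": 0, "y": 0, "z": 0, "spin": 0}
    - {"x": 0, "y": 0, "z": 0, "spin": 0}
    - {"x": 0, "y": 0, "z": 0, "spin": 0}
    - {"x": 0, "y": 0, "z": 0, "spin": 0}

```text
clock: 20.45
ee_pos: [0.6212, 0.0925, 0.1082]
ee_rot: [2.44, 1.978, 0.001]
ft_force: [-3.9, -0.4, 11.2]
grip_width: -0.002
grip_force: 6.1
```

The tool meets a hard stop at z = 0.108, the flat height. One slightly firmer push, then up to check.

drive_tool:
  motion:
    - {"x": 0, "y": 0, "z": 0.0007, "spin": 0}
    - {"x": 0, "y": 0, "z": 0, "spin": 0}
    - {"x": 0, "y": 0, "z": 0, "spin": 0}
    - {"x": 0, "y": 0, "z": -0.003, "spin": 0}
    - {"x": 0, "y": 0, "z": -0.03, "spin": 0}
    - {"x": 0, "y": 0, "z": -0.04, "spin": 0}
    - {"x": -0.02, "y": 0, "z": -0.04, "spin": 0}
    - {"x": -0.02, "y": 0, "z": -0.04, "spin": 0}

```text
clock: 21.25
ee_pos: [0.6123, 0.0533, 0.2605]
ee_rot: [-2.439, -1.979, 0.001]
ft_force: [0.7, -0.4, 0.9]
grip_width: -0.002
grip_force: 0.0
```

drive_tool:
  motion:
    - {"x": -0.04, "y": 0, "z": -0.02, "spin": 0}
    - {"x": -0.04, "y": 0, "z": 0, "spin": 0}
    - {"x": -0.04, "y": 0, "z": 0, "spin": 0}
    - {"x": -0.03, "y": 0, "z": 0, "spin": 0}
    - {"x": 0, "y": 0, "z": 0, "spin": 0}
    - {"x": 0, "y": 0, "z": 0, "spin": 0}
    - {"x": 0, "y": 0, "z": 0, "spin": 0}
    - {"x": 0, "y": 0, "z": 0, "spin": 0}

```text
clock: 22.05
ee_pos: [0.5818, -0.0923, 0.2794]
ee_rot: [-2.439, -1.98, 0.0]
ft_force: [-0.0, 0.2, -0.4]
grip_width: -0.0
grip_force: 0.0
```

```bash
python3 look.py w5; python3 - <<'E'
from h import *
w=cv2.imread("pics/w5.png");im=robot.get_image("scene");c=cv2.resize(im["frame"][150:270,190:310,::-1],(384,384))
cv2.imwrite("pics/fin.png",cv2.resize(np.hstack([w,c]),(800,343)))
E
```

```text
22.05 [ 0.58182136 -0.09226151  0.27941627] [-2.69376740e-01  3.95130143e-01  1.58653474e+00  2.67025509e-05
  1.16017478e+00 -6.20818112e-02]
axis_top 0.82 [203.6  82.6] [0.5451 0.0009 0.072 ]
turn_knob 0.69 [186.4 147.7] [ 0.5218 -0.054   0.115 ]
lever_hinge 0.74 [109.4 218.4] [ 0.4251 -0.1076  0.1035]
vial_a 0.74 [111.3 219.2] [ 0.3921 -0.1257  0.038 ]
vial_a 0.58 [307.6 220.1] [ 0.624  -0.1756  0.038 ]
vial_b 0.74 [111.3 219.2] [ 0.3921 -0.1257  0.038 ]
vial_b 0.58 [307.6 220.1] [ 0.624  -0.1756  0.038 ]
```

View pics/fin.png

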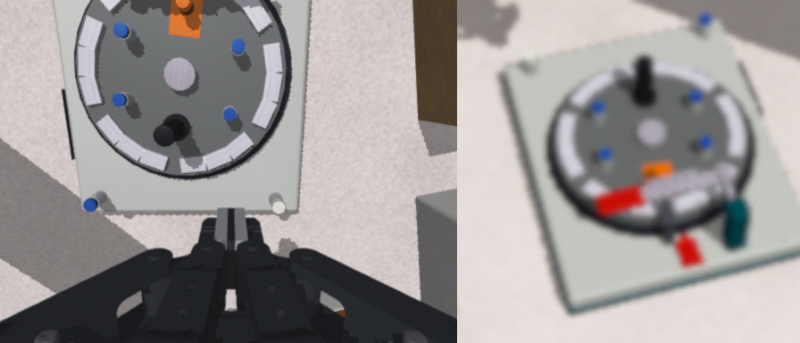

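The lever lies flat, with its red grip at (620,200) in the scene crop, and the orange vial is at the stop.

```bash
python3 -c "
from workcell import robot
print(robot.sign_off())"
```

```text
the job is handed in; nothing more can be done
None
```

The job is handed in: I felt the carousel click in about 0.13 rad (7°) clockwise of the pointer with the orange vial there, and pressed the lever flat to its hard stop at 108 mm (about 22 s of the 64 s used); no verdict was returned.

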